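# Hold a bag clip open over the recipe card

## Robot

A 6-joint arm with a two-finger parallel gripper is mounted at the origin on a cart in front of the work surface, level with it; the furniture and walls round the work are solid. World frame = base frame: x ahead of the robot, y to its left, z up, the work surface at z = 0. Lengths are in mm, angles in rad, forces in N, time in s.
With the tool pointing down it reaches from about 350 to 775 mm from the base axis. Payload 5.5 kg.
Tool frame: the origin (TCP) lies midway between the tips of the shut fingers; the grasp point (between the pads) lies 19 mm behind it; z points along the fingers, y is the direction in which the jaws open and shut (so a half turn about z gives the same grasp; the last joint's range is limited). The gripper opens to 85 mm and grips with 20 to 120 N. Pads are 22 mm wide; open, the fingers measure 114 mm over their backs; the gripper's body (76 mm by 85 mm) begins 54 mm behind the grasp point. The pads swing forward as they close: fully open they stand 13 mm farther back than shut.
Start: joints at [-1.287, 0.313, 0.046, 1.304, 0, 1.431], TCP at [236.457, -524.178, 207.823] pointing down, gripper open.
Joint ranges: [-2.76, 2.76], [-0.86, 1.69], [-1.03, 1.26], [-2.2, 2.34], [-1.47, 1.5], [-3.14, 3.14]. Speed limits (rad/s): [2.57, 2.57, 3.14, 3.14, 3.14, 3.14].

## Interface

Orientations are given as a 3x3 rotation matrix whose columns are the frame's x, y, z axes.
In Python, from workcell import sensors, vision, workorder gives the robot as it stands. The module is installed in compiled form; this text tells all that it offers.
- The arm moves only by the shell command python3 -m inch 'ROWS' [OPENING] [FORCE]. ROWS is JSON, a list of rows, each a list of 2 entries, a list of its own where there are three numbers: the shift along the tool's x, y, z in cm, then the turn, a rotation vector about the tool's x, y, z in degrees. In form: [[[x, y, z], [wx, wy, wz]], ...]. A call has 1 to 20 rows; each row is the pose to reach, as a shift and turn from the pose commanded when the call began, along the tool's axes at that moment; what a row does not reach only later rows make up. A row lasts 1/12 s, in which the tool goes at most 41.7 mm and 7.16 degrees, less where a joint would pass 70% of its speed; a pose out of reach is approached as far as the arm can. A call with a gripper value outside its range is refused whole. OPENING is the finger opening in cm, from 0 to 8.54, set as the call begins (- or left out, the last holds). The fingers move at their own pace and stop on an object; FORCE is the grip in N (left out, the last holds). Time passes only in rows, so rows that repeat a pose let the fingers close. It gives the time, the measured TCP pose, the force and the opening at its end, in the units of the state.
- sensors.read_state(): the state, without advancing time (a new reading comes with each control period).
- vision.snapshot(name): name is "side" or "top"; returns a dict with "image" (384x512x3 uint8, blue, green, red), "K" (3x3 intrinsics, pixels), "T" (4x4, takes a point from camera to world coordinates). Camera axes: x right, y up, looking along -z (the intrinsics and any distortion apply to the point x, -y, -z); pixel columns grow to the right and rows downward; lengths in mm; the calibration is good to about 2 mm. A picture is of the moment at which its call begins. There is no depth.
- workorder.sign_off(): hands the job in, once; it reports no verdict.
The state is a dict: "t": time; "qpos": joint angles; "qd": joint speeds; "tau": joint torques, N m; "position": TCP position; "tcp_rot": TCP orientation; "wrist_force": force on the tool from outside, world axes, zero at the start; "moment": the same for the moment, N m; "width": finger opening in mm.
Only numpy, scipy, OpenCV 4.12 (cv2) and the standard library are available. Lean on these libraries where they do the work, as an engineer would, in place of code of your own. Each camera call takes 0.05 s, during which the arm holds its last target.

## Task

Squeeze the handles of the yellow spring clip to take it off the clip stand, and bring it, gaping, down over the middle of the recipe card's top edge, so that the card's edge stands between the open jaws without touching them and another sheet could be slipped in beside it. Finish like that: keep squeezing the clip well open around the card's edge, do not let it close or let go of it. Leave the blue clip clamped where it is, do not shove or tip the card, and leave the other things alone.

Things in the scene. Friction and masses are not known exactly. Their poses are not given: they have to be found in the camera images.
- yellow_clip_grip (a point): Midway between the handle ends of the yellow spring clip, which stands jaws down, clamped on the stand's strip. z up; x: the way its handles are squeezed together, square to the strip; y: along the strip and the clip's 30 mm width. The handle ends are round beads along y, 7 mm thick, centred at this height, 51 mm over their outsides at rest.
- yellow_clip_jaw_a (a point): Inner lower edge (tip) of the yellow clip's jaw on its own -x side, mid-width. The tips lie 80 mm below the handle beads at rest and about 83 mm below them when fully squeezed.
- yellow_clip_jaw_b (a point): The same point on the jaw on the clip's +x side.
- yellow_clip: The yellow clip, 52 g; origin on its pivot, 38 mm below its grip point, axes the same. Squeezing takes about 4 N at first and 7 N fully open, at a stop: then it is about 25 mm over the beads and gapes about 27 mm at the tips. If the fingers hold the beads still, the pivot sinks about 5 mm as it opens.
- blue_clip_grip (a point): Midway between the handle ends of the blue spring clip, which stands jaws down, clamped on the stand's strip. z up; x: the way its handles are squeezed together, square to the strip; y: along the strip and the clip's 30 mm width. Not to be taken; about 110 mm from the yellow one, on either side of it.
- clip_stand: Clip stand: dark wooden foot 70x200x18 mm with an upright metal strip 4 mm thick, 180 mm long along its y, top edge 80 mm above the worktop. Origin at the centre of its underside. Fixed. The strip reaches 22 mm up between the jaws of each clip, so lift a clip more than 25 mm to clear it.
- card_top (a point): Middle of the top edge of the recipe card, 120 mm above the worktop; x is square to the card's face, y along its top edge, z up. The card is rigid, 3 mm thick, 148 mm wide along y.
- card_holder: Light wooden holder 65x130x36 mm with the card standing in it (one loose piece, 0.7 kg). Origin at the centre of its underside, axes as those of the card's top edge.
- yeast_tub: Bystander, to be left alone: pale tub with a grey lid, 72 mm across, 81 mm high. Origin at the centre of its underside.
- cutter: Bystander, to be left alone: round metal dough cutter, 74 mm across, 32 mm high. Origin at the centre of its underside.
- kitchen_timer: Bystander, to be left alone: white kitchen timer with a red top, 70 mm across, 41 mm high. Origin at the centre of its underside.
- matchbox: Bystander, to be left alone: matchbox, 36x53x15 mm. Origin at the centre of its underside.
- tea_light: Bystander, to be left alone: tea light, 38 mm across, 15 mm high. Origin at the centre of its underside.

How it is judged (in metres and radians):
On the way, in this order (a step that is already met when the one before it is completed fails the run):
1. the yellow clip is held in the fingers, lifted off the clip stand (contact force between the fingers and yellow_clip above 1 N and height (world z) of yellow_clip above 0.12 m and contact force between yellow_clip and clip_stand below 0.1 N), for 0.1 s.
2. the squeezed clip gapes astride the middle of the card's top edge, touching nothing but the fingers (contact force between the fingers and yellow_clip above 1 N and ((x of yellow_clip_jaw_a in the frame of card_top below -0.003 m and x of yellow_clip_jaw_b in the frame of card_top above 0.003 m) or (x of yellow_clip_jaw_b in the frame of card_top below -0.003 m and x of yellow_clip_jaw_a in the frame of card_top above 0.003 m)) and distance between yellow_clip_jaw_a and yellow_clip_jaw_b above 0.014 m and z of each of yellow_clip_jaw_a, yellow_clip_jaw_b in the frame of card_top below -0.005 m and y of yellow_clip_grip in the frame of card_top between -0.02 and 0.02 m and contact force between yellow_clip and card_holder below 0.3 N), for 0.3 s.
At the end, for the whole second after the job is handed in: Fingers hold the still yellow clip (over 1 N); tips over 14 mm apart, one each side of the card, 5 mm or more below its top, 3 mm off its mid-plane, not touching (0.3 N), within 20 mm of mid-edge and 0.25 rad. Card upright (0.06 rad), card and blue clip within 15 mm, others 20 mm, of their places (all of step 2 and linear speed of yellow_clip below 0.02 m/s and angle between the y axis of yellow_clip and the y axis of card_top, either way round below 0.25 rad and distance of each of card_top, blue_clip_grip from where it was at the start of the episode below 0.015 m and angle between card_holder's own z axis and vertical below 0.06 rad and distance of each of yeast_tub, cutter, kitchen_timer, matchbox, tea_light from where it was at the start of the episode below 0.02 m); the arm keeps its last pose, push and grip.
It fails at once if the card is shoved or tipped (distance of card_top from where it was at the start of the episode above 0.02 m or angle between card_holder's own z axis and vertical above 0.15 rad).
It fails at once if the blue clip is taken or knocked off its place (distance of blue_clip_grip from where it was at the start of the episode above 0.02 m).
It fails at once if the yellow clip is dropped (height (world z) of yellow_clip below 0.07 m).
It fails at once if a bystander is disturbed (distance of any of yeast_tub, cutter, kitchen_timer, matchbox, tea_light from where it was at the start of the episode above 0.03 m).
It also fails if it takes over 34 s, if anything falls off the work surface, if the arm or the gripper's body presses on something with over 40 N, if the wrist force passes 120 N, or if a joint passes its speed limit or range.

## Working session

There is one attempt and no reset: what is moved stays moved. The work goes in short steps, Python scripts to look and compute and a shell command to move; the robot and the scene stay as the last step left them, time stands still between calls to the robot, and variables do not carry over. Pictures are saved under pics/ and viewed, and the job is handed in when it is done.

```bash
mkdir -p pics; ls
python3 - <<'E'
from workcell import sensors, vision
import cv2
s=sensors.read_state(); print(s)
for n in("side","top"):
    r=vision.snapshot(n); cv2.imwrite(f"pics/{n}0.png",r["image"]); print(n,r["K"].tolist(),r["T"].round(4).tolist(), [k for k in r])
E
```

```text
pics
{'t': 0.0, 'qpos': array([-1.28659376e+00,  3.13986971e-01,  4.49879456e-02,  1.30354734e+00,
       -7.31199826e-06,  1.43118249e+00]), 'qd': array([ 6.37097231e-04,  1.09763389e-03, -9.60520970e-06, -7.32758897e-04,
       -1.67561357e-03, -1.86212700e-03]), 'tau': array([-1.28305011e-03, -4.80622315e+01,  2.98537624e+01,  1.94636313e-02,
       -6.16889452e-05,  6.14057285e-06]), 'position': array([ 236.29749267, -523.62715929,  206.92017271]), 'tcp_rot': array([[ 9.11526172e-01,  4.11241765e-01, -4.97715744e-04],
       [ 4.11241998e-01, -9.11524659e-01,  1.67778679e-03],
       [ 2.36295828e-04, -1.73402819e-03, -9.99998469e-01]]), 'wrist_force': array([0.17947503, 0.33096302, 0.24754262]), 'moment': array([0.04056031, 0.00041792, 0.02744772]), 'width': 85.53415365325199}
side [[363.2298957719545, 0.0, 257.22939619368447], [0.0, 363.2298957719545, 187.48347833663547], [0.0, 0.0, 1.0]] [[-0.991, 0.0349, -0.1294, 468.8036], [-0.1317, -0.4337, 0.8914, 582.7152], [-0.025, 0.9004, 0.4344, 485.7428], [0.0, 0.0, 0.0, 1.0]] ['image', 'K', 'T']
top [[450.8131728833499, 0.0, 253.30851801685657], [0.0, 450.8131728833499, 193.2727616934532], [0.0, 0.0, 1.0]] [[0.0118, 0.9988, -0.0472, 501.27], [-0.9999, 0.0123, 0.01, -160.5136], [0.0105, 0.0471, 0.9988, 1348.0985], [0.0, 0.0, 0.0, 1.0]] ['image', 'K', 'T']
```

View pics/side0.png

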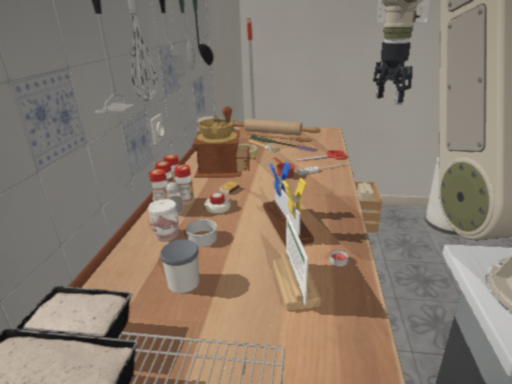

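View pics/top0.png

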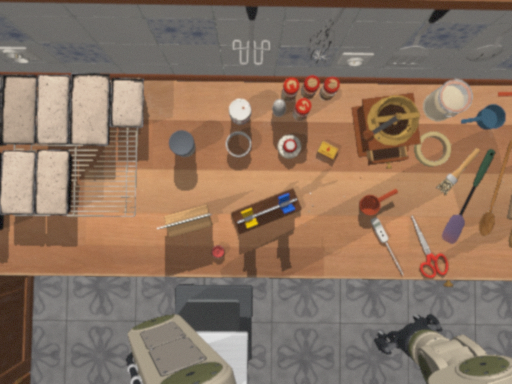

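The top view shows the stand around (266,212), with yellow beads near (250,218) and blue near (287,204). The card is around (185,220). I'll zoom in.

Run:
```python
import cv2
a=cv2.imread("pics/top0.png")[165:275,140:320]; cv2.imwrite("pics/topz.png",cv2.resize(a,None,fx=4.4,fy=4.4,interpolation=cv2.INTER_CUBIC))
a=cv2.imread("pics/side0.png")[155:315,240:370]; cv2.imwrite("pics/sidez.png",cv2.resize(a,None,fx=3.7,fy=3.7,interpolation=cv2.INTER_CUBIC))
```

```text
(no output)
```

View pics/topz.png

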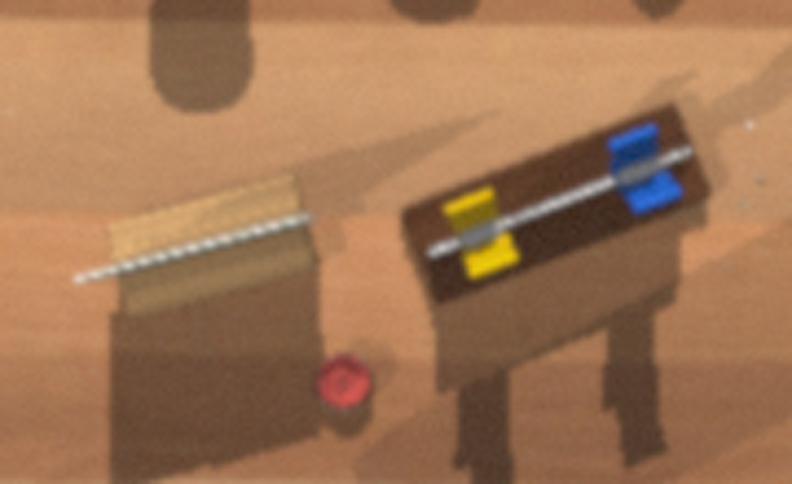

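View pics/sidez.png

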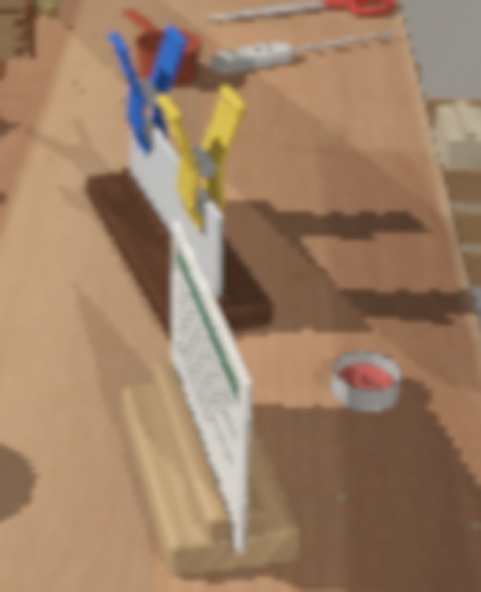

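```bash
cat > h.py <<'E'
import numpy as np, cv2
from workcell import sensors, vision
def ray(r,uv):
    K,T=r["K"],r["T"]; d=np.array([(uv[0]-K[0,2])/K[0,0],-(uv[1]-K[1,2])/K[1,1],-1.0]); return T[:3,3],T[:3,:3]@d
def onz(r,uv,z):
    o,d=ray(r,uv); return o+d*(z-o[2])/d[2]
def tri(r1,u1,r2,u2):
    o,d=ray(r1,u1);p,e=ray(r2,u2); s=np.linalg.lstsq(np.c_[d,-e],p-o,rcond=None)[0]
    a,b=o+d*s[0],p+e*s[1]; return (a+b)/2,np.linalg.norm(a-b)
def proj(r,P):
    p=r["T"][:3,:3].T@(np.asarray(P,float)-r["T"][:3,3]); return np.array([r["K"][0,2]-r["K"][0,0]*p[0]/p[2], r["K"][1,2]+r["K"][1,1]*p[1]/p[2]])
def mask(im,lo,hi,roi=None):
    m=cv2.inRange(cv2.cvtColor(im,cv2.COLOR_BGR2HSV),lo,hi)
    if roi: z=np.zeros_like(m); x0,y0,x1,y1=roi; z[y0:y1,x0:x1]=m[y0:y1,x0:x1]; m=z
    return m
YEL=((22,140,90),(35,255,255))
E
python3 - <<'E'
from h import *
t=vision.snapshot("top"); s=vision.snapshot("side")
m=mask(t["image"],*YEL,roi=(225,195,275,240)); 
pts=cv2.findNonZero(m).reshape(-1,2); rc=cv2.minAreaRect(pts.astype(np.float32)); print("yel top",len(pts),rc)
for c in cv2.boxPoints(rc): print(onz(t,c,138).round(1))
print("center",onz(t,rc[0],138).round(1))
n,l,st,ce=cv2.connectedComponentsWithStats(m)
for i in range(1,n): print("comp",st[i],ce[i],onz(t,ce[i],130).round(1))
m=mask(t["image"],(100,120,60),(125,255,255),roi=(265,180,310,225)); rc=cv2.minAreaRect(cv2.findNonZero(m).astype(np.float32)); print("blue",rc,onz(t,rc[0],138).round(1))
# white card
for nm,roi,z in(("card",(150,195,215,240),120),("strip",(230,185,305,230),80)):
    m=mask(t["image"],(0,0,140),(179,55,255),roi=roi); p=cv2.findNonZero(m).reshape(-1,2).astype(np.float32)
    vx,vy,x0,y0=cv2.fitLine(p,cv2.DIST_HUBER,0,.01,.01).ravel(); q=(p-[x0,y0])@[vx,vy]
    e=[np.array([x0,y0])+k*np.array([vx,vy]) for k in(q.min(),q.max())]
    E=[onz(t,k,z) for k in e]; d=E[1]-E[0]; print(nm,len(p),e,E,np.linalg.norm(d),"yaw",np.degrees(np.arctan2(d[1],d[0])),"mid",(E[0]+E[1])/2)
m=mask(s["image"],*YEL,roi=(275,170,315,230)); p=cv2.findNonZero(m).reshape(-1,2); print("side yel",len(p),p.min(0),p.max(0))
E
```

```text
yel top 154 ((249.10003662109375, 217.80003356933594), (18.657434463500977, 12.332881927490234), 71.56504821777344)
[ 510.7 -138.2  138. ]
[ 521.6 -169.5  138. ]
[ 474.4 -185.9  138. ]
[ 463.6 -154.7  138. ]
center [ 492.5 -162.1  138. ]
comp [241 208  12   9  69] [246.71014493 212.08695652] [ 507.8 -155.4  130. ]
comp [245 218  13  10  85] [251.16470588 222.97647059] [ 478.6 -167.8  130. ]
blue ((285.4658203125, 203.09262084960938), (18.29887580871582, 12.222530364990234), 65.224853515625) [ 533.1 -259.3  138. ]
card 107 [array([157.973 , 227.9003], dtype=float32), array([209.02202, 214.08134], dtype=float32)] [array([462.17780508,  84.63540785, 120.        ]), array([501.23447596, -53.02510253, 120.        ])] 143.09381418542858 yaw -74.16044229294576 mid [481.70614052  15.80515266 120.        ]
strip 80 [array([237.86108, 221.64967], dtype=float32), array([295.86093, 198.64932], dtype=float32)] [array([ 480.96919209, -130.73459116,   80.        ]), array([ 547.54302638, -293.21675675,   80.        ])] 175.59194044690253 yaw -67.71961069782316 mid [ 514.25610923 -211.97567396   80.        ]
side yel 242 [283 178] [305 214]
```

Run:
```python
from h import *
t=vision.snapshot("top"); s=vision.snapshot("side"); im=s["image"].copy()
a=np.radians(22.4); X=np.array([np.cos(a),np.sin(a),0]);Y=np.array([-np.sin(a),np.cos(a),0]); g=np.array([492.5,-162.1,138])
P=[g+sx*22*X+sy*15*Y for sx in(-1,1) for sy in(-1,1)]
b=np.radians(15.84); U=np.array([np.cos(b),np.sin(b),0]);V=np.array([-np.sin(b),np.cos(b),0]); c=np.array([481.7,15.8,120])
Q=[c+k*74*V for k in(-1,0,1)]
def draw(r,x0,y0,x1,y1,f,n):
    z=cv2.resize(r["image"][y0:y1,x0:x1],None,fx=f,fy=f,interpolation=cv2.INTER_CUBIC)
    for p in P+Q:
        u=(proj(r,p)+.5-[x0,y0])*f-.5; cv2.circle(z,tuple(int(k) for k in u.round()),4,(255,0,255),1)
    cv2.imwrite(n,z)
draw(s,255,160,335,260,6,"pics/s1.png"); draw(t,145,190,275,245,6,"pics/t1.png")
st=sensors.read_state(); R=st["tcp_rot"]; print(np.round(R.T@(np.array([492.5,-162.1,190])-[236.457,-524.178,207.823])/10,2), proj(s,c), proj(t,c))
```

```text
[ 38.23 -22.48   1.8 ] [295.98110342 232.74006993] [183.53289408 220.98403456]
```

View pics/s1.png

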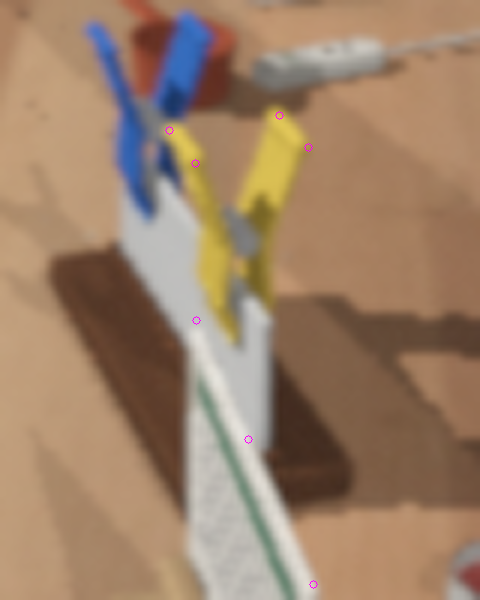

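View pics/t1.png

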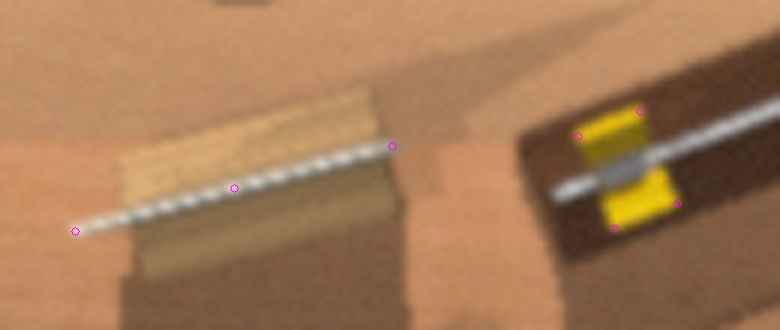

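Both views agree with the estimates to about 2 mm: beads around (493,-162,138) with the squeeze axis at 22.4°, and card mid-edge (482,16,120) at 15.8°. Moving over the clip now.

```bash
python3 -m inch '[[[38.2,-22.4,1],[0,0,-88]],[[38.2,-22.4,1],[0,0,-88]],[[38.2,-22.4,1],[0,0,-88]],[[38.2,-22.4,1],[0,0,-88]],[[38.2,-22.4,1],[0,0,-88]],[[38.2,-22.4,1],[0,0,-88]],[[38.2,-22.4,1],[0,0,-88]],[[38.2,-22.4,1],[0,0,-88]],[[38.2,-22.4,1],[0,0,-88]],[[38.2,-22.4,1],[0,0,-88]],[[38.2,-22.4,1],[0,0,-88]],[[38.2,-22.4,1],[0,0,-88]],[[38.2,-22.4,1],[0,0,-88]],[[38.2,-22.4,1],[0,0,-88]],[[38.2,-22.4,1],[0,0,-88]],[[38.2,-22.4,1],[0,0,-88]],[[38.2,-22.4,1],[0,0,-88]]]' 8.5 30
cat > st.py <<'E'
from h import *
import sys
s=sensors.read_state(); R=s["tcp_rot"]; print(s["t"],s["position"].round(1),R.round(3).tolist(),"yawY",np.degrees(np.arctan2(R[1,1],R[0,1])).round(2),s["width"],s["wrist_force"].round(1))
E
python3 st.py
```

```text
t: 1.72
position: [492.4, -163.3, 197.8]
tcp_rot: [[-0.378, 0.926, 0.0], [0.926, 0.378, -0.0], [-0.0, 0.0, -1.0]]
wrist_force: [0.5, 0.3, 0.3]
width: 85.0
1.7167 [ 492.4 -163.3  197.8] [[-0.378, 0.926, 0.0], [0.926, 0.378, -0.0], [-0.0, 0.0, -1.0]] yawY 22.18 85.00858444034859 [0.5 0.3 0.3]
```

```bash
cat > pic.py <<'E'
from h import *
import sys
n=sys.argv[1]
s=vision.snapshot("side"); t=vision.snapshot("top")
a=cv2.resize(s["image"][110:260,240:380],None,fx=3.9,fy=3.9,interpolation=cv2.INTER_CUBIC)
b=cv2.resize(t["image"][150:300,150:200+50+50] if 0 else t["image"][165:275,150:300],None,fx=3.9,fy=3.9,interpolation=cv2.INTER_CUBIC)
cv2.imwrite(f"pics/{n}_s.png",a); cv2.imwrite(f"pics/{n}_t.png",b)
E
python3 pic.py above
```

```text
(no output)
```

View pics/above_s.png

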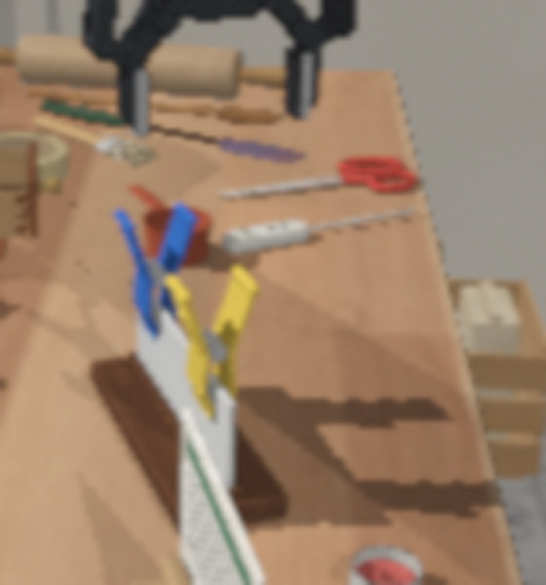

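View pics/above_t.png

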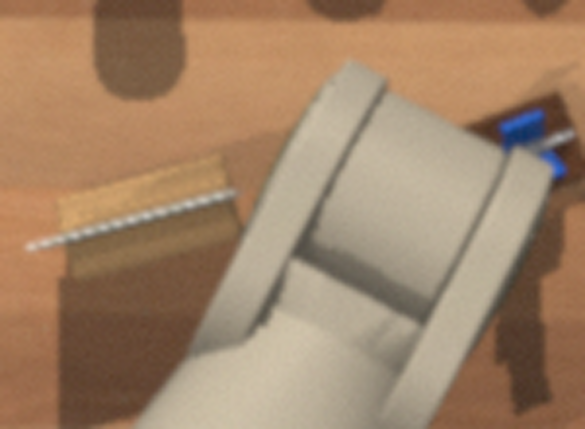

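The side view shows the open fingers (columns 140 and 300) straddling the yellow beads (178 and 245), about 60 mm above them. The top view is blocked by the arm. Descending.

```bash
python3 -m inch '[[[0.1,0.1,1.5],[0,0,0]],[[0.1,0.1,3],[0,0,0]],[[0.1,0.1,4.5],[0,0,0]],[[0.1,0.1,6],[0,0,0]],[[0.1,0.1,7],[0,0,0]],[[0.1,0.1,7.8],[0,0,0]],[[0.1,0.1,7.8],[0,0,0]],[[0.1,0.1,7.8],[0,0,0]],[[0.1,0.1,7.8],[0,0,0]]]'; python3 pic.py down
```

```text
t: 2.57
position: [493.6, -161.9, 120.5]
tcp_rot: [[-0.379, 0.925, 0.001], [0.925, 0.379, -0.001], [-0.001, 0.001, -1.0]]
wrist_force: [0.1, -0.2, 0.6]
width: 84.8
```

View pics/down_s.png

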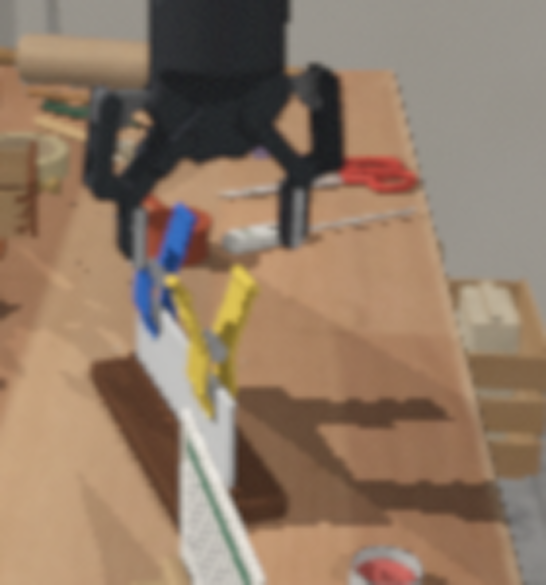

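Run:
```python
from h import *
s=vision.snapshot("side"); t=vision.snapshot("top")
f=lambda p:((proj(s,p)-[240,110])*3.9).round(0)
a=np.radians(22.3); X=np.array([np.cos(a),np.sin(a),0])
for z in(120,133,145,155): print(z,*[f(np.array([493.5,-162,z])+k*X) for k in(-42.5,-25,0,25,42.5)])
c=np.array([493.5,-162,0])
print("grip138",f(c+[0,0,138]),"tips at z197.8+13:",f(c+[0,-1.4,211]-42.5*X),f(c+[0,-1.4,211]+42.5*X))
im=cv2.resize(s["image"][150:230,255:335],None,fx=7,fy=7,interpolation=cv2.INTER_CUBIC);cv2.imwrite("pics/dz.png",im)
im=cv2.resize(t["image"][165:275,200:320],None,fx=5,fy=5,interpolation=cv2.INTER_CUBIC);cv2.imwrite("pics/dt.png",im)
```

```text
120 [277. 302.] [249. 306.] [209. 312.] [168. 317.] [139. 321.]
133 [278. 282.] [250. 286.] [210. 291.] [168. 297.] [139. 301.]
145 [279. 263.] [251. 267.] [210. 273.] [169. 278.] [139. 282.]
155 [280. 247.] [251. 251.] [210. 257.] [169. 262.] [139. 266.]
grip138 [210. 284.] tips at z197.8+13: [284. 155.] [139. 172.]
```

View pics/dz.png

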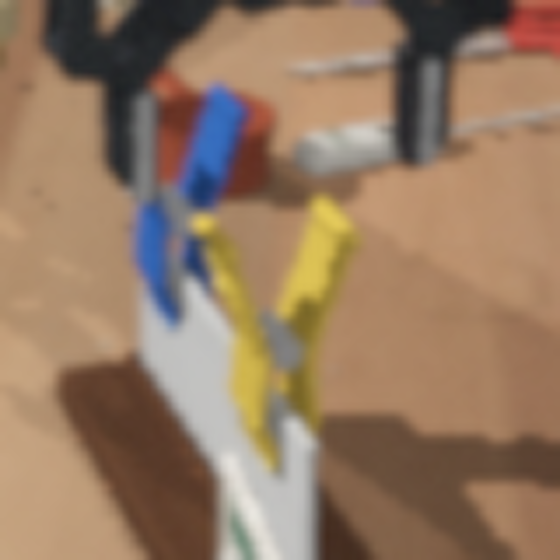

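View pics/dt.png

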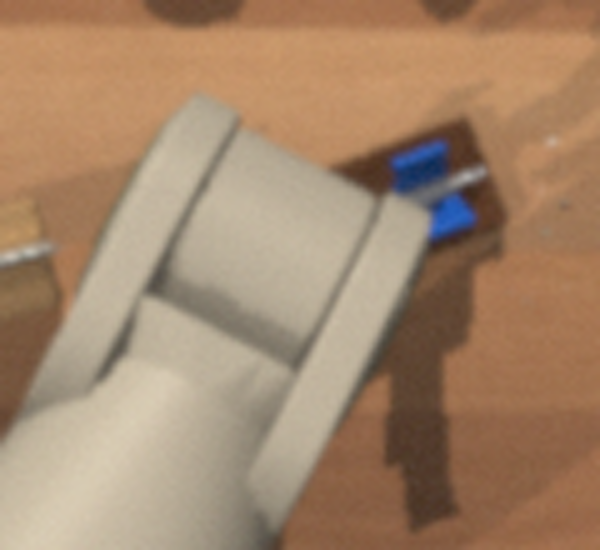

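Run:
```python
from h import *
s=vision.snapshot("side"); t=vision.snapshot("top")
st=sensors.read_state();p=st["position"];R=st["tcp_rot"]
for z in(-13,-25,-35,-40):
  print("now",z,*[proj(s,p+R@[0,k,z]).round(1) for k in(-57,-42.5,42.5,57)])
p=np.array([236.3,-523.6,206.9]); R=np.array([[.9115,.4112,0],[.4112,-.9115,0],[0,0,-1]])
for z in(0,-13,-25,-40):
  print("start",z,"side",*[proj(s,p+R@[0,k,z]).round(1) for k in(-57,-42.5,42.5,57)],"top",*[proj(t,p+R@[0,k,z]).round(1) for k in(-57,-42.5,42.5,57)])
i=cv2.imread("pics/side0.png")[60:130,350:430]; cv2.imwrite("pics/s0g.png",cv2.resize(i,None,fx=7,fy=7,interpolation=cv2.INTER_CUBIC))
i=cv2.imread("pics/top0.png")[290:384,350:470]; cv2.imwrite("pics/t0g.png",cv2.resize(i,None,fx=5,fy=5,interpolation=cv2.INTER_CUBIC))
```

```text
now -13 [317.3 181.4] [311.4 182.2] [275.8 187.1] [269.6 188. ]
now -25 [317.5 176.6] [311.6 177.4] [275.8 182.3] [269.5 183.1]
now -35 [317.8 172.6] [311.8 173.4] [275.8 178.1] [269.5 179. ]
now -40 [317.9 170.6] [311.9 171.4] [275.8 176.1] [269.4 176.9]
start 0 side [398.4 117.8] [395.2 116.5] [378.2 109.9] [375.5 108.8] top [371.3 331.2] [376.6 328.9] [407.3 315.1] [412.6 312.7]
start -13 side [399.1 113.2] [395.9 112. ] [378.7 105.6] [376.  104.6] top [372.8 332.6] [378.1 330.2] [409.2 316.2] [414.5 313.9]
start -25 side [399.7 109. ] [396.5 107.8] [379.1 101.7] [376.4 100.7] top [374.1 333.9] [379.5 331.5] [410.9 317.3] [416.3 314.9]
start -40 side [400.5 103.6] [397.2 102.5] [379.7  96.7] [377.   95.8] top [375.8 335.5] [381.3 333.1] [413.2 318.8] [418.6 316.3]
```

View pics/s0g.png

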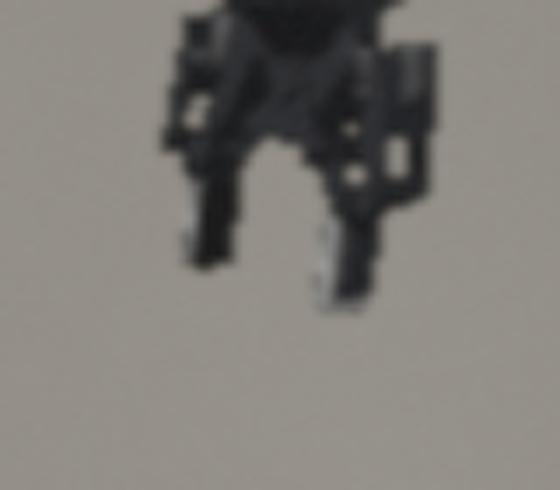

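View pics/t0g.png

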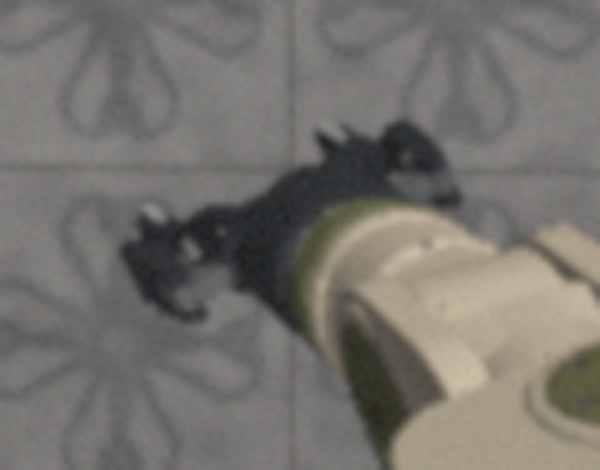

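The tips look about 25 mm higher than the TCP figure implies, and the starting pictures show the same. So I'll raise the arm, shut the fingers in free air and measure where the tips really are.

```bash
python3 -m inch '[[[0,0,-2],[0,0,0]],[[0,0,-5],[0,0,0]],[[0,0,-7],[0,0,0]],[[0,0,-7],[0,0,0]]]' ; python3 -m inch '[[[0,0,0],[0,0,0]],[[0,0,0],[0,0,0]],[[0,0,0],[0,0,0]],[[0,0,0],[0,0,0]],[[0,0,0],[0,0,0]],[[0,0,0],[0,0,0]],[[0,0,0],[0,0,0]],[[0,0,0],[0,0,0]],[[0,0,0],[0,0,0]],[[0,0,0],[0,0,0]]]' 2.5 30
python3 - <<'E'
from h import *
s=vision.snapshot("side"); z=cv2.resize(s["image"][110:220,245:335],None,fx=5.4,fy=5.4,interpolation=cv2.INTER_CUBIC); 
st=sensors.read_state();p=st["position"];R=st["tcp_rot"]
for k in(0,-25,-44):
  u=((proj(s,p+R@[0,0,k])+.5-[245,110])*5.4-.5).round().astype(int); print(k,u); cv2.circle(z,tuple(int(v) for v in u),4,(255,0,255),1)
cv2.imwrite("pics/shut.png",z)
E
```

```text
t: 3.2
position: [495.5, -162.8, 194.5]
tcp_rot: [[-0.379, 0.925, 0.007], [0.925, 0.379, -0.004], [-0.006, 0.005, -1.0]]
wrist_force: [0.3, -0.0, 1.1]
width: 84.8
t: 4.03
position: [493.1, -161.6, 189.8]
tcp_rot: [[-0.379, 0.925, 0.0], [0.925, 0.379, -0.0], [-0.0, -0.0, -1.0]]
wrist_force: [0.3, 0.5, 0.7]
width: 24.9
0 [269 279]
-25 [270 221]
-44 [271 176]
```

View pics/shut.png

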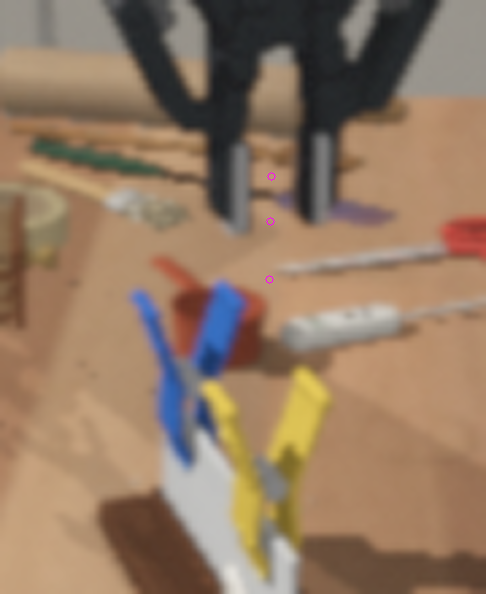

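Run:
```python
from h import *
s=vision.snapshot("side"); t=vision.snapshot("top")
R=np.array([[.9115,.4112,0],[.4112,-.9115,0],[0,0,-1]])
for a,b in(((379.3,97.9),(416,316.6)),((399.3,104),(380.4,332.4))):
  P,g=tri(s,a,t,b); print(P.round(1),g.round(1), (R.T@(P-[236.3,-523.6,206.9])).round(1))
i=t["image"][165:275,180:300]; cv2.imwrite("pics/t2.png",cv2.resize(i,None,fx=5,fy=5,interpolation=cv2.INTER_CUBIC))
```

```text
[ 255.3 -571.2  241.1] 4.7 [ -2.2  51.2 -34.2]
[ 216.1 -483.5  242.6] 6.3 [ -1.9 -44.8 -35.7]
```

View pics/t2.png

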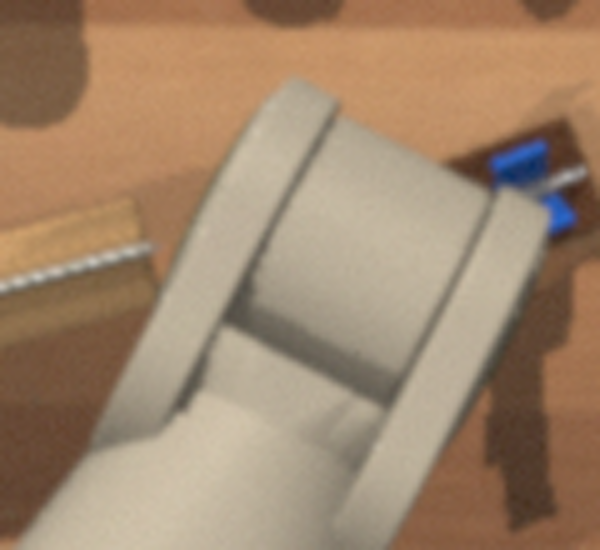

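Triangulation agrees: the tips are about 22 mm further back than stated, with XY within 2 mm. I'll go down to TCP z of about 104, opened to 70 mm, so the beads fall within the pads under either reading.

```bash
python3 -m inch '[[[0,0,0],[0,0,0]],[[0,0,0],[0,0,0]],[[0,0,0],[0,0,0]],[[0,0,1],[0,0,0]],[[0,0,2.5],[0,0,0]],[[0,0,4],[0,0,0]],[[0,0,5.5],[0,0,0]],[[0,0,6.5],[0,0,0]],[[0,0,7.5],[0,0,0]],[[0,0,8.2],[0,0,0]],[[0,0,8.6],[0,0,0]],[[0,0,8.6],[0,0,0]],[[0,0,8.6],[0,0,0]]]' 7 30
python3 - <<'E'
from h import *
s=vision.snapshot("side"); z=cv2.resize(s["image"][140:230,245:335],None,fx=6,fy=6,interpolation=cv2.INTER_CUBIC); cv2.imwrite("pics/dn2.png",z)
E
```

```text
t: 5.27
position: [493.3, -161.7, 104.0]
tcp_rot: [[-0.379, 0.925, 0.0], [0.925, 0.379, -0.0], [-0.0, 0.0, -1.0]]
wrist_force: [0.4, 0.0, 0.5]
width: 69.8
```

View pics/dn2.png

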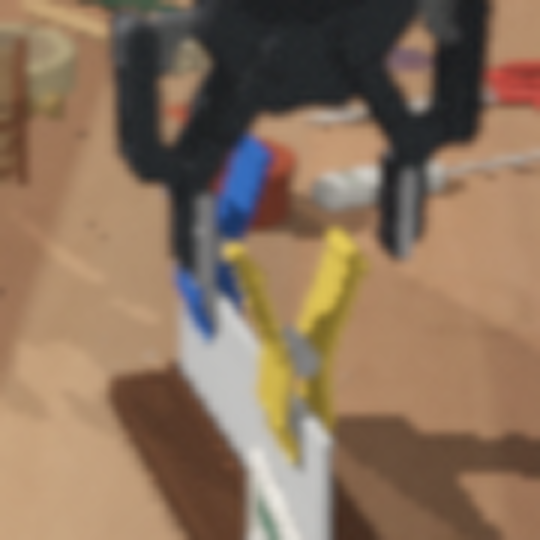

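The pad tips sit only slightly below the bead mids (left pad bottom about row 283 against bead 250, right 258 against 250). I'll go 7 mm lower, then close just onto the beads.

```bash
python3 -m inch '[[[0,0,0.4],[0,0,0]],[[0,0,0.7],[0,0,0]],[[0,0,0.7],[0,0,0]],[[0,0,0.7],[0,0,0]],[[0,0,0.7],[0,0,0]],[[0,0,0.7],[0,0,0]]]' 5 30
python3 - <<'E'
from h import *
s=vision.snapshot("side"); z=cv2.resize(s["image"][140:230,245:335],None,fx=6,fy=6,interpolation=cv2.INTER_CUBIC); cv2.imwrite("pics/dn3.png",z)
E
```

```text
t: 5.82
position: [493.2, -161.7, 96.9]
tcp_rot: [[-0.379, 0.925, 0.0], [0.925, 0.379, -0.0], [-0.0, 0.0, -1.0]]
wrist_force: [-0.5, -0.1, -0.2]
width: 50.0
```

View pics/dn3.png

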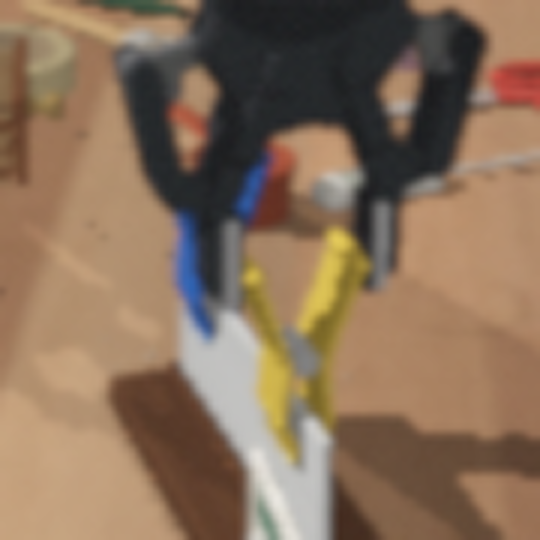

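Pads are on or at the beads, whose mids lie roughly mid-pad. Squeezing fully.

```bash
python3 -m inch '[[[0,0,0],[0,0,0]],[[0,0,0],[0,0,0]],[[0,0,0],[0,0,0]],[[0,0,0],[0,0,0]],[[0,0,0],[0,0,0]],[[0,0,0],[0,0,0]],[[0,0,0],[0,0,0]],[[0,0,0],[0,0,0]]]' 1.5 30
python3 - <<'E'
from h import *
s=vision.snapshot("side"); z=cv2.resize(s["image"][140:230,245:335],None,fx=6,fy=6,interpolation=cv2.INTER_CUBIC); cv2.imwrite("pics/dn4.png",z)
E
```

```text
t: 6.53
position: [493.1, -161.6, 96.8]
tcp_rot: [[-0.379, 0.925, -0.0], [0.925, 0.379, -0.0], [-0.0, -0.0, -1.0]]
wrist_force: [-0.1, -0.9, -1.0]
width: 22.4
```

View pics/dn4.png

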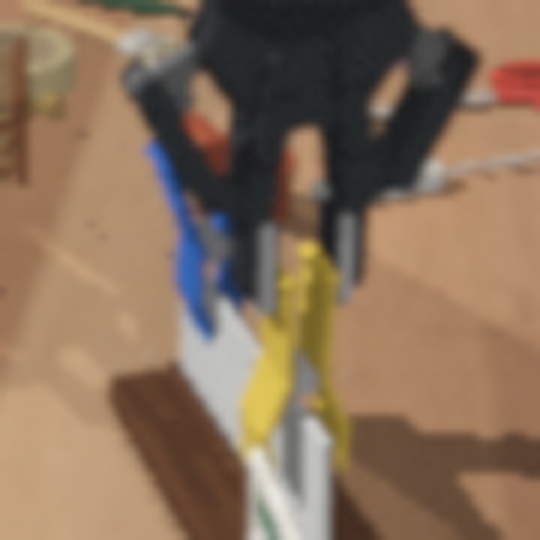

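The clip is squeezed open: width 22.4 mm, jaws at about (262,440) and (340,455), clear on both sides of the strip. Lifting.

```bash
python3 -m inch '[[[0,0,-0.5],[0,0,0]],[[0,0,-1.2],[0,0,0]],[[0,0,-2],[0,0,0]],[[0,0,-3],[0,0,0]],[[0,0,-4],[0,0,0]],[[0,0,-5],[0,0,0]],[[0,0,-6],[0,0,0]],[[0,0,-7],[0,0,0]],[[0,0,-8],[0,0,0]],[[0,0,-9],[0,0,0]],[[0,0,-10],[0,0,0]],[[0,0,-10.5],[0,0,0]],[[0,0,-10.5],[0,0,0]],[[0,0,-10.5],[0,0,0]]]'; python3 pic.py lift
python3 - <<'E'
from h import *
s=vision.snapshot("side"); z=cv2.resize(s["image"][100:200,245:335],None,fx=6,fy=6,interpolation=cv2.INTER_CUBIC); cv2.imwrite("pics/l1.png",z)
E
```

```text
t: 7.75
position: [493.2, -161.7, 201.9]
tcp_rot: [[-0.379, 0.925, 0.0], [0.925, 0.379, -0.0], [-0.0, 0.0, -1.0]]
wrist_force: [-0.5, 0.0, -0.4]
width: 22.3
```

View pics/l1.png

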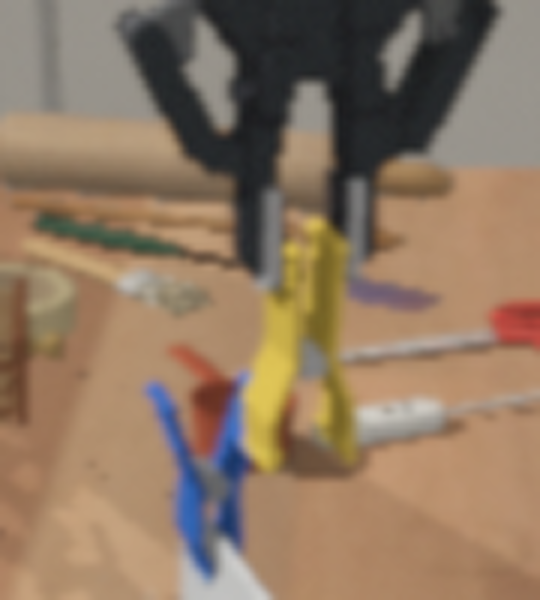

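```bash
cat > pl.py <<'E'
from h import *
def plane(r,uv,c,n):
    o,d=ray(r,uv); return o+d*np.dot(n,c-o)/np.dot(n,d)
E
python3 - <<'E'
from pl import *
s=vision.snapshot("side"); st=sensors.read_state(); p=st["position"]; R=st["tcp_rot"]
X=R[:,1]; Y=R[:,0]; z=cv2.resize(s["image"][130:185,270:315],None,fx=11,fy=11,interpolation=cv2.INTER_CUBIC); cv2.imwrite("pics/l2.png",z)
for n,uv in(("tipL",(289.7,177.3)),("tipR",(303.5,176))):
  for off in(0,15):
    P=plane(s,uv,p+off*Y,Y); print(n,off,P.round(1),"local X",np.dot(P-p,X).round(1),"z",P[2].round(1))
E
```

```text
tipL 0 [ 502.6 -157.2  153.1] local X 10.8 z 153.1
tipL 15 [ 501.9 -141.3  160.3] local X 16.2 z 160.3
tipR 0 [ 472.3 -169.7  151.8] local X -21.9 z 151.8
tipR 15 [ 472.2 -153.5  159. ] local X -15.9 z 159.0
```

View pics/l2.png

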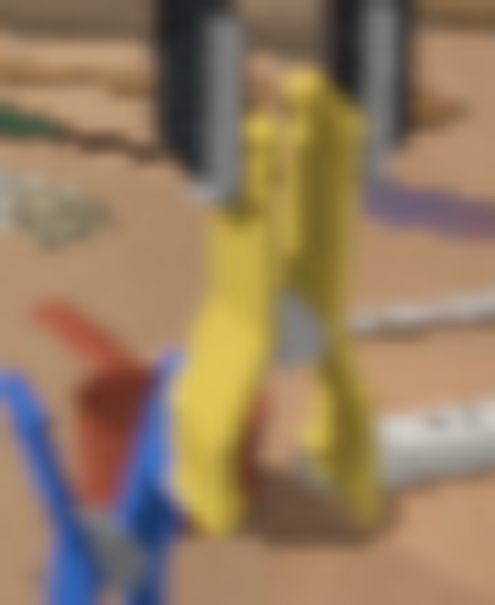

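Lifted cleanly: tips at about z 158, centred on the TCP (±16 mm outer edges), gaping about 27 mm. Moving over the card.

```bash
python3 -m inch '[[[1,0.3,0],[0,0,0.5]],[[2.5,0.8,0],[0,0,1]],[[4.5,1.5,0],[0,0,1.7]],[[6.5,2.2,0],[0,0,2.5]],[[8.5,2.9,0],[0,0,3.2]],[[10.5,3.5,0],[0,0,4]],[[12.5,4.2,0],[0,0,4.7]],[[14.3,4.8,0],[0,0,5.4]],[[15.7,5.3,0],[0,0,6]],[[16.5,5.6,0],[0,0,6.3]],[[16.9,5.7,0],[0,0,6.4]],[[16.9,5.7,0],[0,0,6.4]],[[16.9,5.7,0],[0,0,6.4]]]'
python3 - <<'E'
from h import *
s=vision.snapshot("side"); z=cv2.resize(s["image"][130:270,250:340],None,fx=4.2,fy=4.2,interpolation=cv2.INTER_CUBIC); cv2.imwrite("pics/c1.png",z)
t=vision.snapshot("top"); z=cv2.resize(t["image"][170:270,130:250],None,fx=4.2,fy=4.2,interpolation=cv2.INTER_CUBIC); cv2.imwrite("pics/c1t.png",z)
E
```

```text
t: 9.03
position: [481.8, 16.0, 201.6]
tcp_rot: [[-0.274, 0.962, -0.0], [0.962, 0.274, -0.0], [-0.0, -0.0, -1.0]]
wrist_force: [-0.9, 0.1, -0.1]
width: 22.6
```

View pics/c1.png

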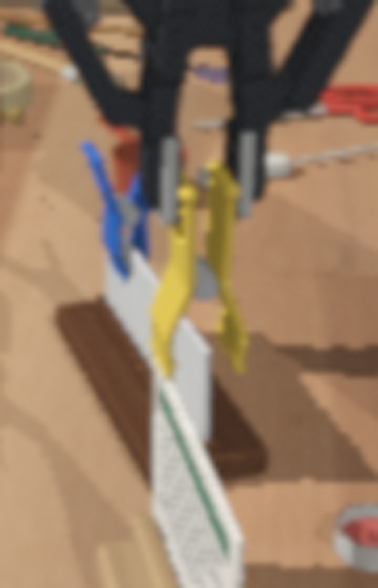

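View pics/c1t.png

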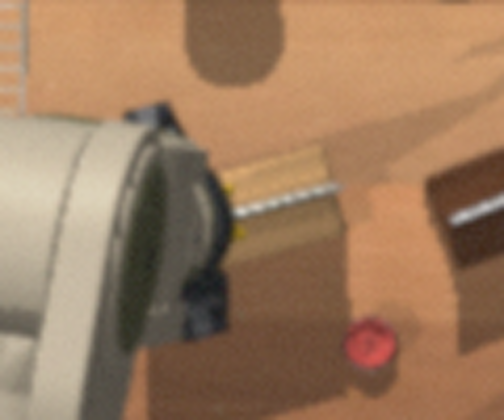

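Run:
```python
from pl import *
s=vision.snapshot("side"); st=sensors.read_state(); p=st["position"]; R=st["tcp_rot"]
X=R[:,1]; Y=R[:,0]
for n,uv in(("tipL",(290,218.1)),("tipR",(307.1,217.6)),("beadL",(250+187/4.2,130+192/4.2)),("beadR",(250+240/4.2,130+190/4.2))):
    P=plane(s,uv,p+15*Y,Y); print(n,P.round(1),"local X",np.dot(P-p,X).round(1),"z",P[2].round(1))
print(np.degrees(np.arctan2(X[1],X[0])))
# card top edge refine in side: white boundary line near mid, top corners
im=s["image"]; z=cv2.resize(im[205:265,280:320],None,fx=11,fy=9,interpolation=cv2.INTER_CUBIC); cv2.imwrite("pics/cz.png",z)
```

```text
tipL [492.3  34.2 161.3] local X 15.0 z 161.3
tipR [462.7  25.8 159. ] local X -15.7 z 159.0
beadL [486.1  32.4 241.5] local X 8.6 z 241.5
beadR [465.5  26.6 240.5] local X -12.8 z 240.5
15.821554461278824
```

View pics/cz.png

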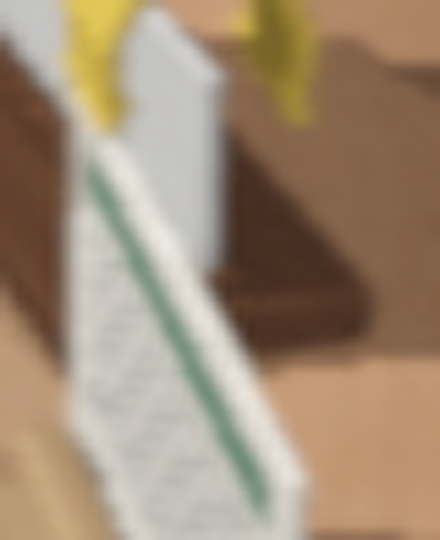

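The tips are symmetric (±15 mm outer, z about 160) and the card's top edge lies on the predicted line. Lowering 53 mm.

```bash
python3 -m inch '[[[0,0,0.5],[0,0,0]],[[0,0,1.2],[0,0,0]],[[0,0,2],[0,0,0]],[[0,0,2.7],[0,0,0]],[[0,0,3.3],[0,0,0]],[[0,0,3.8],[0,0,0]],[[0,0,4.3],[0,0,0]],[[0,0,4.7],[0,0,0]],[[0,0,5.1],[0,0,0]],[[0,0,5.3],[0,0,0]],[[0,0,5.3],[0,0,0]],[[0,0,5.3],[0,0,0]],[[0,0,5.3],[0,0,0]],[[0,0,5.3],[0,0,0]],[[0,0,5.3],[0,0,0]],[[0,0,5.3],[0,0,0]]]'
python3 - <<'E'
from pl import *
s=vision.snapshot("side"); z=cv2.resize(s["image"][170:265,265:335],None,fx=6,fy=6,interpolation=cv2.INTER_CUBIC); cv2.imwrite("pics/f1.png",z)
t=vision.snapshot("top"); z=cv2.resize(t["image"][170:270,130:250],None,fx=5,fy=5,interpolation=cv2.INTER_CUBIC); cv2.imwrite("pics/f1t.png",z)
E
```

```text
t: 10.52
position: [481.9, 16.4, 149.0]
tcp_rot: [[-0.274, 0.962, 0.0], [0.962, 0.274, -0.0], [-0.0, 0.0, -1.0]]
wrist_force: [0.5, 1.1, -0.3]
width: 22.4
```

View pics/f1.png

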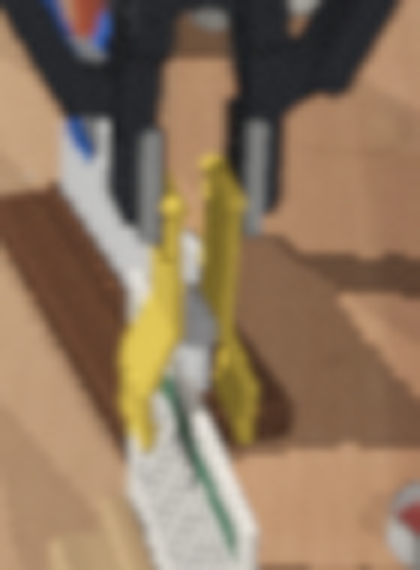

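View pics/f1t.png

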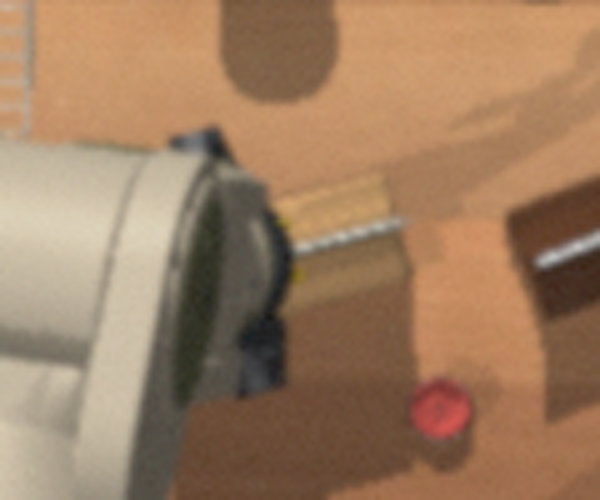

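```bash
python3 - <<'E'
from pl import *
s=vision.snapshot("side"); st=sensors.read_state(); p=st["position"]; R=st["tcp_rot"]
X=R[:,1]; Y=R[:,0]; c=np.array([481.7,15.8,120])
for n,uv in(("tipL",(265+146/6,170+443/6)),("tipR",(265+248/6,170+438/6))):
    P=plane(s,uv,p+15*Y,Y); print(n,"card frame",np.dot(P-c,X).round(1),np.dot(P-c,Y).round(1),(P[2]-120).round(1))
m=mask(s["image"],(0,0,150),(179,45,255),roi=(295,235,312,262))
# right-hand boundary of the card top edge, rows below clip
for v in range(244,258,3):
    g=s["image"][v,294:314].astype(int); print(v,[int(x) for x in g[:,0]])
    
for k in(15,30,45,60,74): print(k,proj(s,c+k*Y-1.5*X).round(1),proj(s,c+k*Y+1.5*X).round(1))
E
python3 st.py
```

```text
tipL card frame 15.8 15.5 -11.9
tipR card frame -15.8 15.5 -14.0
244 [155, 115, 84, 118, 173, 204, 210, 184, 118, 63, 58, 61, 67, 71, 72, 73, 72, 75, 80, 87]
247 [188, 171, 138, 102, 116, 160, 199, 213, 202, 156, 118, 113, 117, 119, 119, 119, 118, 117, 117, 119]
250 [184, 183, 165, 145, 141, 123, 145, 186, 211, 210, 177, 134, 120, 119, 120, 119, 117, 117, 118, 118]
253 [183, 188, 192, 189, 185, 160, 125, 139, 180, 206, 213, 190, 145, 120, 119, 118, 116, 114, 115, 115]
256 [190, 183, 180, 180, 181, 183, 174, 136, 122, 161, 199, 213, 201, 158, 124, 117, 114, 113, 113, 114]
15 [298.8 237.1] [297.2 237.3]
30 [300.9 241.8] [299.2 242. ]
45 [303.1 246.7] [301.4 246.9]
60 [305.4 251.8] [303.6 252. ]
74 [307.6 256.8] [305.8 257. ]
10.6667 [481.8  16.4 148.9] [[-0.274, 0.962, 0.0], [0.962, 0.274, -0.0], [-0.0, 0.0, -1.0]] yawY 15.88 22.591494173650606 [ 1.2  0.1 -0.4]
```

Astride with the card centred. I'll hold for a moment, check that nothing drifts and that the blue clip and other items are in place, then hand in.

```bash
python3 -m inch '[[[0,0,0],[0,0,0]],[[0,0,0],[0,0,0]],[[0,0,0],[0,0,0]],[[0,0,0],[0,0,0]],[[0,0,0],[0,0,0]],[[0,0,0],[0,0,0]],[[0,0,0],[0,0,0]],[[0,0,0],[0,0,0]]]'
python3 - <<'E'
from h import *
t=vision.snapshot("top"); s=vision.snapshot("side")
m=mask(t["image"],(100,120,60),(125,255,255),roi=(265,180,310,225)); rc=cv2.minAreaRect(cv2.findNonZero(m).astype(np.float32)); print("blue",rc,onz(t,rc[0],138).round(1))
a=cv2.imread("pics/top0.png"); d=cv2.absdiff(a,t["image"]).max(2)
for n,(x0,y0,x1,y1) in dict(tub=(165,125,200,160),cutter=(222,128,256,162),timer=(275,130,305,160),match=(314,138,342,164),tea=(210,243,228,262),blue=(270,185,305,220),cardR=(195,205,214,232)).items(): print(n,d[y0:y1,x0:x1].mean().round(1),d[y0:y1,x0:x1].max())
z=cv2.resize(s["image"][170:265,265:335],None,fx=6,fy=6,interpolation=cv2.INTER_CUBIC); cv2.imwrite("pics/f2.png",z)
E
```

```text
t: 11.33
position: [481.8, 16.4, 148.8]
tcp_rot: [[-0.274, 0.962, -0.0], [0.962, 0.274, -0.0], [-0.0, -0.0, -1.0]]
wrist_force: [-0.5, 0.4, -0.5]
width: 22.6
blue ((285.53900146484375, 203.2511749267578), (17.809974670410156, 12.222530364990234), 65.224853515625) [ 532.7 -259.5  138. ]
tub 2.9 10
cutter 3.1 11
timer 11.2 38
match 13.4 32
tea 3.1 9
blue 5.3 32
cardR 4.1 26
```

View pics/f2.png

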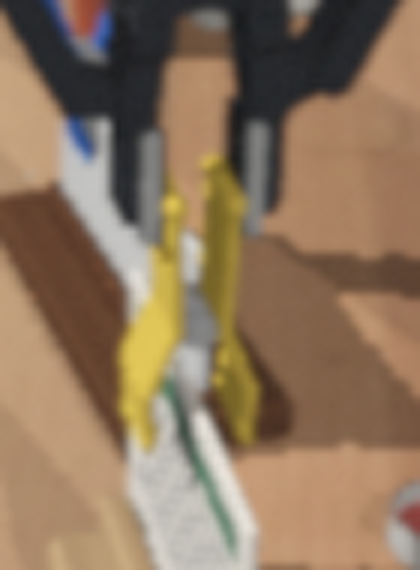

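```bash
python3 - <<'E'
from workcell import workorder
print(workorder.sign_off())
E
python3 st.py
```

```text
the job is handed in; nothing more can be done
None
the job is handed in; nothing more can be done
```

I took the yellow clip off the stand fully squeezed (grip set to 30 N) and lowered it over the middle of the card's top edge. I handed the job in with the clip still held open there, at about 11.4 s.

**Last checks:**
- **Position:** by the side picture, the outer edges of the jaw tips are about 16 mm either side of the card's mid-plane. The tips are about 12–14 mm below its top edge.
- **Alignment:** the tool is within 1 mm of the measured card middle and 0.1° of its angle.
- **Contact:** the finger opening held at 22.6 mm and the wrist force stayed near zero. The pictures show no jaw touching the card.
- **Other things:** the card's edge was still on its predicted line and the blue clip was within about 0.5 mm. The tub, cutter and tea light look unchanged. The kitchen timer and matchbox areas had changed more in brightness (by up to 38 of 255); I put that down to the arm's shadow but did not measure their positions.

**What disagreed:**
- **Fingertips:** they showed about 22 mm further back than the stated tool point. I raised the arm, shut the fingers in free air to confirm it, and then gripped lower to suit.
- **Opening:** the squeezed opening read 22.4–22.6 mm, against the stated 25 mm or so over the beads. I took the gape from the pictures instead: about 28 mm across the tips after lifting.

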